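# Fill the fixture kit tray at the pad printer

## Robot

A 6-joint arm with a two-finger parallel gripper is mounted at the origin on the work surface. World frame = base frame: x ahead of the robot, y to its left, z up, the work surface at z = 0. Lengths are in m, angles in degrees, forces in N, time in s.
With the tool pointing down it reaches from about 0.35 to 0.975 m from the base axis. Payload 7.1 kg.
Tool frame: the origin (TCP) lies midway between the tips of the shut fingers; the grasp point (between the pads) lies ctrl.grasp_offset behind it (ctrl.grasp_offset is the distance from the TCP to the grasp point, in m); z points along the fingers, y is the line along which they close (so a half turn about z gives the same grasp; the last joint's range is limited). The gripper opens to 88 mm and grips with 3 to 60 N. Pads are 20 mm wide; open, the fingers measure 115 mm over their backs; the gripper's body (75 mm by 178 mm) begins 61 mm behind the grasp point.
Start: joints at [-76.031, 24.242, 93.386, -0, 62.372, -1.089], TCP at [0.162, -0.604, 0.185] pointing down, gripper open.
Joint ranges: [-172.04, 172.04], [-51.8, 120.97], [4.93, 147.93], [-75.15, 255.16], [6.16, 154.13], [-145.62, 145.62]. Speed limits (degrees/s): [136.94, 136.94, 172.46, 180, 180, 180].

## Interface

Orientations are given as [roll, pitch, yaw] about the fixed x, y, z axes, in that order (R = Rz(yaw) Ry(pitch) Rx(roll)).
In Python, from rig import telemetry, eyes, finish_job, finder, ctrl gives the robot as it stands.
- The arm moves only by the tool drive_tool, never from a script. Its argument "series" is a list of rows, each a list of 5 numbers: the shift along the world's x, y, z in mm, then the turn about the world's z in degrees, then the opening, from -1 (shut) to 1 (fully open). In form: [[tx, ty, tz, yaw, gripper], ...]. A call has 1 to 5 rows; each row shifts and turns the commanded pose from where the row before left it; what a row does not reach is not made up. A row lasts 1/10 s, in which the tool goes at most 50 mm and 8.59 degrees, less where a joint would pass 70% of its speed; a pose out of reach is approached as far as the arm can. A call is refused whole if a number of a shift passes 50 or a number of a turn 8.59, either way. A call with a gripper value outside its range is refused whole. The fingers move at their own pace and stop on an object; the grip force is fixed at half the most. Time passes only in rows, so rows that do not move let the fingers close. It gives the time, the measured TCP pose, the force, the opening and the grip force at its end, in the units of the state.
- telemetry.observe(): the state, without advancing time (a new reading comes with each control period).
- eyes.get_image(name): name is "scene" or "side" or "wrist"; returns a dict with "img" (420x560x3 uint8, blue, green, red), "intrinsics" (3x3 intrinsics, pixels), "R" (3x3) and "t" (3): a world point X has camera coordinates R X + t; the wrist camera has in their place "tool_from_camera" (4x4, takes a point from camera to tool coordinates, whose origin is the TCP and whose axes are the flange's). Camera axes: x right, y down, z forward; pixel columns grow to the right and rows downward; lengths in m; the calibration is good to about 2 mm. A picture is of the moment at which its call begins: read the wrist's pose just before it. There is no depth.
- finish_job(): hands the job in; it is judged then, once.
Trained networks look in the newest picture that a camera, given by its name, has taken for a name from the list of things; names that differ only in an ending like _2 or _b are one class to them, and where a whole thing is asked for, a point or a joint stands for the part that bears it (a point fixed in the world has none). Each returns a list of dicts, best first, with "score" (0 to 1); they miss things now and then, are a little off and sometimes report something else, mostly with a low value. They report only what shows in the picture. A call takes as long as a camera call. They do not tell look-alikes from the thing itself.
- finder.search_frame(camera, query): "location" ([row, column] as shares, 0 to 1, of the picture: columns of its width, rows of its height, amid what is visible of it).
- finder.spot_point(camera, query): "location" ([row, column] as shares, 0 to 1, of the picture: columns of its width, rows of its height: a listed point, or the origin of a listed thing).
The state is a dict: "clock": time; "q": joint angles; "dq": joint speeds; "joint_efforts": joint torques, N m; "position": TCP position; "tool_rot": TCP orientation; "contact_force": force on the tool from outside, world axes, zero at the start; "torque": the same for the moment, N m; "width": opening from 0.0 (shut) to 1.0 (fully open); "grip_force": force on a finger pad.
Only numpy, scipy, OpenCV 4.12 (cv2) and the standard library are available. Lean on these libraries where they do the work, as an engineer would, in place of code of your own. Each camera call takes 0.05 s, during which the arm holds its last target. There are 200 camera calls.

## Task

Fill the fixture kit tray for the next print job: put the slotted block, the stepped pillar, the T-shaped stop and the small bored sleeve into the tray, each standing upright and flat inside the nest whose outline matches its foot (square, large round, oblong, small round). The look-alikes, the plain block without a slot and the thick plain pillar without a step, belong to another kit: leave them standing where they are.

Things in the scene. Friction and masses are not known exactly. Their poses are not given: they have to be found in the camera images.
- slotted_c (a point): Slotted block: foot 46 x 46 mm, 50 mm high, with an 18 mm wide, 24 mm deep open slot (dark bottom) along its x through the top. Grip across 46 mm, over the cheeks (along its y) or the ends (along its x). 0.2 kg. For the square nest. Bare aluminium, loose, upright on the bench. This point: its centre, half-way up; z up.
- pillar_c (a point): Stepped pillar: round foot 46 mm in diameter, 8 mm thick, with a round shaft 24 mm in diameter on it, 60 mm high in all. Grip the shaft's upper half, fingertips above the foot. 0.12 kg. For the large round nest. Bare aluminium, loose, upright on the bench. This point: its centre, half-way up; z up.
- tstop_c (a point): T-shaped stop (upside-down T): foot 80 (its x) x 30 mm (y), 8 mm thick, with an upright wall 80 mm long (x), 10 mm thick (y) along its middle, 60 mm high in all. Grip the wall across its 10 mm in the upper half, fingertips above the foot. 0.16 kg. For the oblong nest, lengthwise, either way round. Bare aluminium, loose, upright on the bench. This point: its centre, half-way up; z up.
- sleeve_c (a point): Small bored sleeve: round tube 30 mm in outer diameter, dark 14 mm bore, 46 mm high. 0.07 kg. For the small round nest. Bare aluminium, loose, upright on the bench. This point: its centre, half-way up; z up.
- plainblock_c (a point): Look-alike of the slotted block: plain solid block, 46 x 46 mm, 50 mm high, no slot. Stays where it is. Bare aluminium, loose, upright on the bench. This point: its centre, half-way up; z up.
- plainpillar_c (a point): Look-alike of the stepped pillar: plain cylinder 46 mm in diameter over its whole height of 60 mm, no step. Stays where it is. Bare aluminium, loose, upright on the bench. This point: its centre, half-way up; z up.
- nest_square: Square nest, 64 x 64 mm inside the rim. Shallow grey nest fixed in the tray. Origin: centre of its underside, z up. Its floor, on which the part stands, is 3 mm above the origin (9 mm above the bench); the rim's top is 5 mm above that floor. Tray: low plywood, 280 x 260 mm, wall 22 mm high, fixed; nests two by two in any order, centres 120 mm apart in x, 108 mm in y.
- nest_round: Large round nest, 64 mm in diameter inside the rim. Shallow grey nest fixed in the tray. Origin: centre of its underside, z up. Its floor, on which the part stands, is 3 mm above the origin (9 mm above the bench); the rim's top is 5 mm above that floor.
- nest_long: Oblong nest, 98 mm (its x) x 48 mm (y) inside the rim. Shallow grey nest fixed in the tray. Origin: centre of its underside, z up. Its floor, on which the part stands, is 3 mm above the origin (9 mm above the bench); the rim's top is 5 mm above that floor.
- nest_small: Small round nest, 48 mm in diameter inside the rim. Shallow grey nest fixed in the tray. Origin: centre of its underside, z up. Its floor, on which the part stands, is 3 mm above the origin (9 mm above the bench); the rim's top is 5 mm above that floor.
Mind the look-alikes: they are no part of the job. What is shaped like the part that bears tstop_c but green or turquoise is not meant.

How it is judged:
By the outcome, as a careful person would: the job done as asked, in the order asked, and still so for the second after the job is handed in, with the robot touching nothing.
It also fails if it takes over 122 s, if anything falls off the work surface, if the arm or the gripper's body presses on something with over 40 N, if the wrist force passes 120 N, or if a joint passes its speed limit or range.

## Working session

There is one attempt and no reset: what is moved stays moved. The work goes in short steps, Python scripts to look and compute and a tool call to move; the robot and the scene stay as the last step left them, time stands still between calls to the robot, and variables do not carry over. Pictures are saved under pics/ and viewed, at most 14 in all, crops included, and the job is handed in when it is done.

Besides the shell and the picture viewer there is one more tool, called after ">>>" as name(argument=value, ...) on one line, values as JSON. drive_tool: Moves the arm, as the interface text tells. Its arguments: {"type":"object","properties":{"series":{"type":"array"}},"required":["series"]}

```bash
mkdir -p pics; ls; cat > h.py <<'E'
import numpy as np, cv2
from rig import telemetry, eyes, finish_job, finder, ctrl
E
python3 - <<'E'
from h import *
for n in ("scene","side"):
    d=eyes.get_image(n); cv2.imwrite(f"pics/{n}0.png",d["img"])
    print(n,d["intrinsics"].tolist(),(-d["R"].T@d["t"]).round(3))
    for q in ("slotted_c","pillar_c","tstop_c","sleeve_c","nest_square","nest_round","nest_long","nest_small"):
        print(q,[((np.array(r["location"])*[420,560]).round(0).tolist(),round(r["score"],2)) for r in finder.spot_point(n,q)][:4])
s=telemetry.observe();print(s["clock"],s["position"],s["tool_rot"],s["width"],ctrl.grasp_offset)
E
```

```text
pics
scene [[418.3215819777454, 0.0, 281.8337450152367], [0.0, 418.3215819777454, 213.85028350281155], [0.0, 0.0, 1.0]] [ 1.115 -0.358  0.638]
slotted_c [([311.0, 145.0], 0.87)]
pillar_c [([236.0, 181.0], 0.65)]
tstop_c [([274.0, 202.0], 0.69), ([358.0, 148.0], 0.67), ([200.0, 184.0], 0.6), ([304.0, 295.0], 0.57)]
sleeve_c [([271.0, 120.0], 0.64)]
nest_square [([188.0, 372.0], 0.66)]
nest_round [([206.0, 345.0], 0.85)]
nest_long []
nest_small [([184.0, 312.0], 0.76)]
side [[456.5489045796868, 0.0, 276.60395779829554], [0.0, 456.5489045796868, 216.48323783005296], [0.0, 0.0, 1.0]] [0.43  0.766 0.877]
slotted_c [([149.0, 275.0], 0.71)]
pillar_c [([181.0, 317.0], 0.57)]
tstop_c [([173.0, 267.0], 0.97), ([137.0, 240.0], 0.86), ([197.0, 358.0], 0.62), ([194.0, 209.0], 0.6)]
sleeve_c [([153.0, 318.0], 0.74)]
nest_square [([337.0, 261.0], 0.83)]
nest_round [([291.0, 261.0], 0.88)]
nest_long [([334.0, 320.0], 0.94)]
nest_small [([288.0, 314.0], 0.69)]
0.9 [ 0.16238849 -0.60349485  0.18547668] [-1.79998244e+02 -8.30342703e-07  1.50577315e+01] 0.9976644478196341 0.0187
```

View pics/scene0.png

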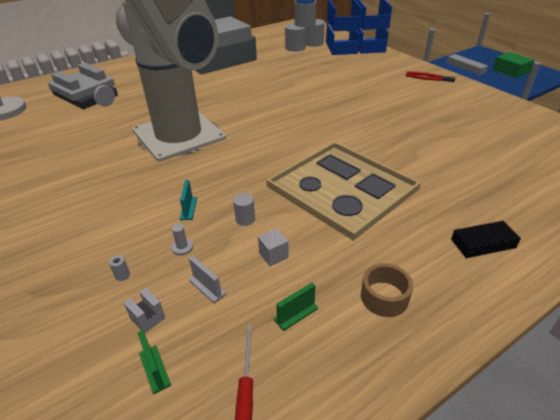

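View pics/side0.png

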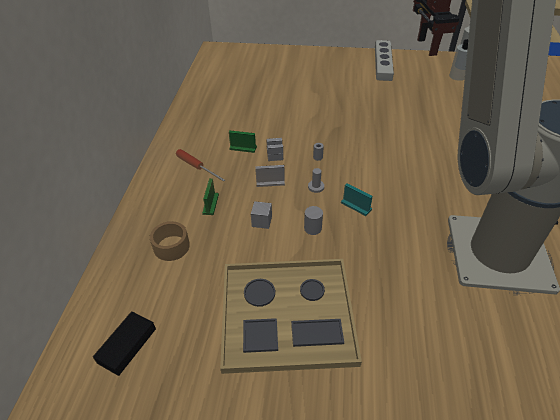

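The scene picture shows these candidates (row, col):
- **T-stop:** grey at (274,202), green at (358,148) and (304,295), and turquoise at (200,184). I choose the grey one.
- **Block:** slotted at (311,145), plain at (247,273).
- **Pillar:** stepped at (236,181), plain at (209,244).
- **Sleeve:** (271,120).

The side picture shows the nests as round (291,261), small (288,314), square (337,261) and long (334,320).

```bash
cat >> h.py <<'E'
def onplane(d,rc,z):
    K,R,t=d["intrinsics"],d["R"],d["t"]
    c=-R.T@t; v=R.T@np.linalg.inv(K)@np.array([rc[1],rc[0],1.]); return (c+v*(z-c[2])/v[2])
E
python3 - <<'E'
from h import *
a=eyes.get_image("scene");b=eyes.get_image("side")
P=dict(slotted=((311,145),(149,275),.025),pillar=((236,181),(181,317),.03),tstop=((277,204),(175,270),.03),sleeve=((269,120),(153,318),.023),plainblock=((247,273),(215,261),.025),plainpil=((209,244),(220,313),.03),sq=((186,375),(336,261),.009),rd=((206,347),(292,260),.009),lg=((167,338),(333,318),.009),sm=((184,311),(290,313),.009))
for k,(p,q,z) in P.items(): print(k,onplane(a,p,z).round(3),onplane(b,q,z).round(3))
c=b["img"][110:260,180:390]; cv2.imwrite("pics/c1.png",cv2.resize(c,None,fx=3.8,fy=3.8,interpolation=cv2.INTER_CUBIC))
c=a["img"][170:400,90:330]; cv2.imwrite("pics/c2.png",cv2.resize(c,None,fx=2.6,fy=2.6,interpolation=cv2.INTER_CUBIC))
E
```

```text
slotted [ 0.595 -0.317  0.025] [ 0.59  -0.317  0.025]
pillar [ 0.456 -0.187  0.03 ] [ 0.455 -0.181  0.03 ]
tstop [ 0.587 -0.197  0.03 ] [ 0.588 -0.192  0.03 ]
sleeve [ 0.467 -0.322  0.023] [ 0.461 -0.313  0.023]
plainblock [ 0.591 -0.042  0.025] [ 0.59  -0.04   0.025]
plainpil [ 0.456 -0.033  0.03 ] [ 0.455 -0.032  0.03 ]
sq [0.545 0.29  0.009] [0.54  0.294 0.009]
rd [0.564 0.182 0.009] [0.559 0.185 0.009]
lg [0.427 0.269 0.009] [0.422 0.273 0.009]
sm [0.446 0.166 0.009] [0.44  0.166 0.009]
```

View pics/c1.png

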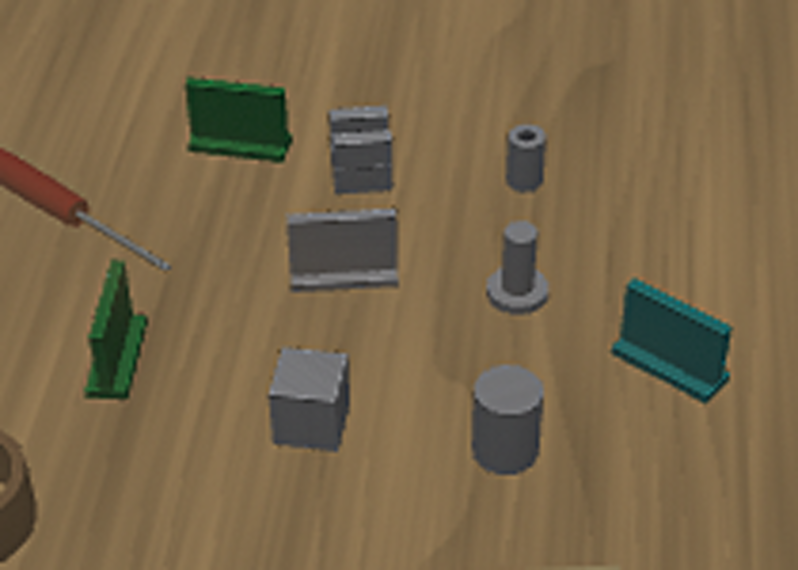

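View pics/c2.png

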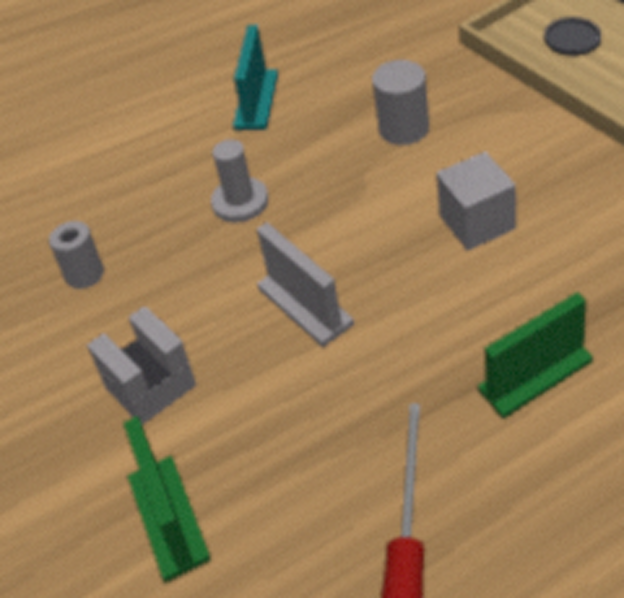

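The crops confirm the choice: the slotted block has an open, dark slot running roughly along world x, the stepped pillar has its flange, the T is the grey one, and the sleeve shows a bore. Next I work out the yaws.

```bash
python3 - <<'E'
from h import *
a=eyes.get_image("scene");b=eyes.get_image("side")
f=lambda x,y:(110+y/3.8,180+x/3.8)
g=lambda x,y:(170+y/2.6,90+x/2.6)
def yaw(d,p,q,z,n):
    A,B=onplane(d,p,z),onplane(d,q,z);v=B-A
    print(n,np.degrees(np.arctan2(v[1],v[0])).round(1),np.linalg.norm(v).round(3),((A+B)/2).round(3))
yaw(b,f(288,216),f(397,211),.06,"T side");yaw(a,g(262,232),g(335,297),.06,"T scene")
yaw(b,f(332,137),f(391,133),.05,"S side");yaw(b,f(330,111),f(388,109),.05,"S side far")
yaw(a,g(92,342),g(140,380),.05,"S scene");yaw(a,g(145,312),g(187,350),.05,"S scene2")
h=cv2.cvtColor(b["img"],cv2.COLOR_BGR2HSV)
m=((h[...,1]<70)&(h[...,2]<130)).astype(np.uint8)
for c in cv2.findContours(m[260:370,215:365].copy(),0,2)[0]:
    if cv2.contourArea(c)<200: continue
    w=np.array([onplane(b,(p[0][1]+260,p[0][0]+215),.011)[:2] for p in c])
    r=cv2.minAreaRect((w*1000).astype(np.float32));print(np.round(r[0],1),np.round(r[1],1),round(r[2],1))
E
```

```text
T side -169.9 0.079 [ 0.587 -0.195  0.06 ]
T scene 10.4 0.086 [ 0.601 -0.198  0.06 ]
S side -167.8 0.046 [ 0.587 -0.301  0.05 ]
S side far -170.9 0.046 [ 0.593 -0.333  0.05 ]
S scene 18.3 0.051 [ 0.601 -0.332  0.05 ]
S scene2 14.0 0.049 [ 0.596 -0.296  0.05 ]
[424.3 271.9] [107.2  61. ] 9.7
[542.6 292.2] [72.2 77. ] 9.8
[442.4 165.6] [54.9 57.2] 6.5
[560.  185.8] [70.5 76.1] 10.1
```

>>> drive_tool(series=[[50,40,0,-7.5,1],[50,40,0,-7.5,1],[50,40,0,0,1],[50,40,0,0,1],[50,40,0,0,1]])

```text
clock: 1.6
position: [0.3589, -0.4461, 0.1857]
tool_rot: [180.0, -0.0, 0.0]
contact_force: [1.6, -0.6, -0.1]
width: 0.999
grip_force: 0.0
```

>>> drive_tool(series=[[50,30,0,6,1],[50,30,0,6,1],[50,30,0,0,1],[50,30,0,0,1],[0,0,0,0,1]])

```text
clock: 2.1
position: [0.5338, -0.3413, 0.1856]
tool_rot: [180.0, -0.1, 12.4]
contact_force: [0.3, -1.0, 0.3]
width: 1.002
grip_force: 0.0
```

```bash
cat >> h.py <<'E'
from scipy.spatial.transform import Rotation as Ro
def wrist():
    s=telemetry.observe(); d=dict(eyes.get_image("wrist")); T=np.eye(4)
    T[:3,:3]=Ro.from_euler("xyz",s["tool_rot"],degrees=True).as_matrix(); T[:3,3]=s["position"]
    W=np.linalg.inv(T@np.array(d["tool_from_camera"])); d["R"],d["t"]=W[:3,:3],W[:3,3]; return d,s
def proj(d,X):
    p=d["intrinsics"]@(d["R"]@np.array(X)+d["t"]); return p[:2]/p[2]
E
python3 - <<'E'
from h import *
d,s=wrist(); cv2.imwrite("pics/w1.png",d["img"]); print(s["clock"],s["position"],s["tool_rot"])
for z in (0.05,.06): print(proj(d,[.592,-.317,z]))
for q in ("slotted_c","tstop_c","pillar_c","sleeve_c"):
  for r in finder.spot_point("wrist",q): print(q,(np.array(r["location"])*[420,560]).round(),r["score"],onplane(d,np.array(r["location"])*[420,560],.027).round(3))
E
```

```text
2.1 [ 0.53382149 -0.3413226   0.18557994] [ 1.79971056e+02 -1.27238348e-01  1.23555538e+01]
[267.47196922 122.77833195]
[267.09469322 123.4249525 ]
slotted_c [124. 268.] 0.65 [ 0.59  -0.318  0.027]
tstop_c [  9. 323.] 0.68 [ 0.699 -0.345  0.027]
tstop_c [301.  63.] 0.59 [ 0.345 -0.128  0.027]
tstop_c [ 92. 144.] 0.57 [ 0.594 -0.195  0.027]
pillar_c [223. 125.] 0.94 [ 0.456 -0.189  0.027]
sleeve_c [244. 248.] 0.56 [ 0.46  -0.322  0.027]
```

View pics/w1.png

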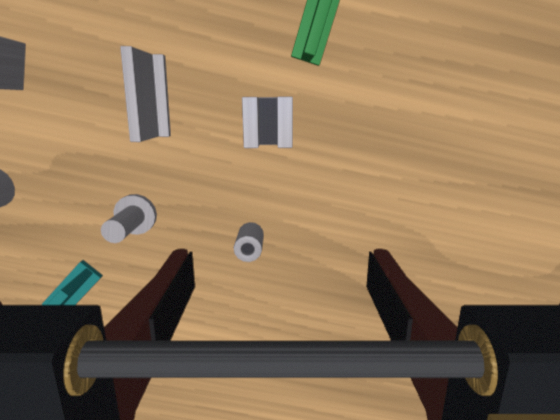

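The wrist view shows the slotted block square to the image at (col 267, row 122), which matches my estimate of (0.592, -0.317) at yaw 12.4°. The T is at (145,94), the pillar's top at (115,229) and the sleeve's top at (249,248).

```bash
python3 - <<'E'
from h import *
d,s=wrist()
for n,c,r,z in (("pil top",115,229,.06),("pil foot",134,215,.008),("sleeve top",249,248,.046),("slot",267.5,122,.05)): print(n,onplane(d,(r,c),z).round(4))
for (A,B,z) in (((122,47),(132,47),.06),((128,46),(136,141),.06),((122,47),(130,141),.06),((160,55),(166,136),.008),((164,55),(170,136),.008)):
    A,B=[onplane(d,p[::-1],z) for p in (A,B)];v=B-A;print(np.degrees(np.arctan2(v[1],v[0])),np.linalg.norm(v),(A+B)/2)
c=d["img"][30:160,90:310];cv2.imwrite("pics/w1c.png",cv2.resize(c,None,fx=3.6,fy=3.6,interpolation=cv2.INTER_CUBIC))
E
```

```text
pil top [ 0.4567 -0.1958  0.06  ]
pil foot [ 0.4537 -0.194   0.008 ]
sleeve top [ 0.4579 -0.3273  0.046 ]
slot [ 0.5865 -0.3211  0.05  ]
-77.99710112999968 0.008399639323746093 [ 0.62263374 -0.19376525  0.06      ]
-170.02026708953107 0.07877626544377207 [ 0.58478884 -0.20134864  0.06      ]
-170.25541027712273 0.07801871373697533 [ 0.58331381 -0.19625984  0.06      ]
-169.15412866589847 0.07812251347541338 [ 0.58619309 -0.21174966  0.008     ]
-168.96255538433857 0.0781176848517271 [ 0.58703601 -0.21571431  0.008     ]
```

>>> drive_tool(series=[[40,16,-30,0,1],[18,8,-50,0,1],[0,0,-30,0,1],[0,0,-30,0,1],[0,0,0,0,1]])

```text
clock: 2.9
position: [0.58, -0.321, 0.0461]
tool_rot: [-179.7, 0.3, 12.0]
contact_force: [-0.1, -0.1, -1.6]
width: 0.998
grip_force: 0.0
```

View pics/w1c.png

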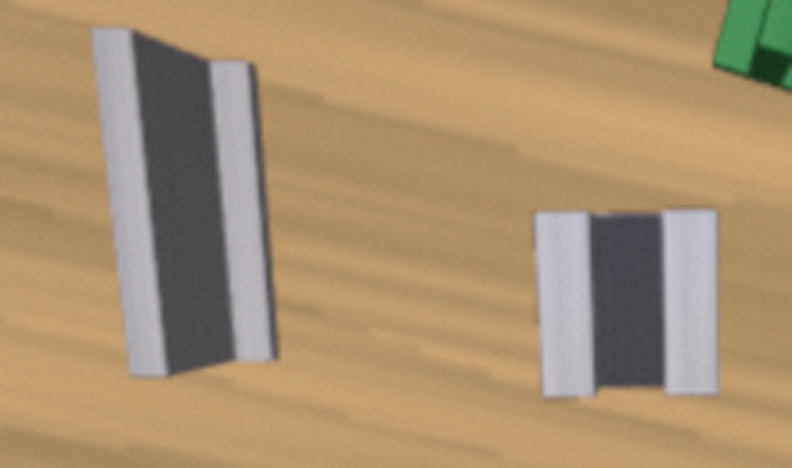

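>>> drive_tool(series=[[0,0,0,0,1]])

```text
clock: 3.0
position: [0.5832, -0.3226, 0.0507]
tool_rot: [-180.0, 0.0, 12.0]
contact_force: [-0.5, 0.3, 1.1]
width: 0.999
grip_force: 0.0
```

```bash
python3 - <<'E'
from h import *
d,s=wrist(); cv2.imwrite("pics/w2.png",d["img"]); print(s["clock"],s["position"],s["tool_rot"])
for X in ([.592,-.317,.05],list(s["position"])): print(proj(d,X))
E
```

```text
3.0 [ 0.58318007 -0.32262502  0.05065076] [-1.79970091e+02  3.44418001e-02  1.19692579e+01]
[273.52208566 225.48979684]
[279.65658056 241.1007747 ]
```

View pics/w2.png

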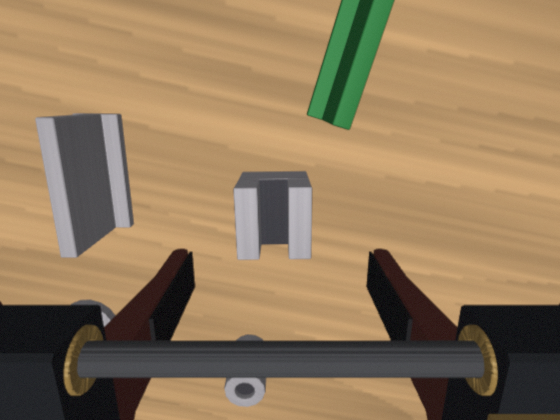

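The block's top is centred at (273,222), within 2 mm of the prediction. I move in and grip.

>>> drive_tool(series=[[10,6,0,0,1],[0,0,-20,0,1],[0,0,-18,0,1],[0,0,0,0,1],[0,0,0,0,-1]])

```text
clock: 3.55
position: [0.5939, -0.3156, 0.0124]
tool_rot: [-180.0, 0.0, 12.1]
contact_force: [0.4, -0.9, 0.4]
width: 0.943
grip_force: 0.0
```

>>> drive_tool(series=[[0,0,0,0,-1],[0,0,0,0,-1],[0,0,0,0,-1]])

```text
clock: 3.85
position: [0.5943, -0.316, 0.0131]
tool_rot: [180.0, -0.0, 12.1]
contact_force: [0.5, -0.4, 0.2]
width: 0.675
grip_force: 0.0
```

>>> drive_tool(series=[[0,0,0,0,-1],[0,0,0,0,-1],[0,0,0,0,-1],[0,0,0,0,-1]])

```text
clock: 4.25
position: [0.5946, -0.316, 0.0132]
tool_rot: [180.0, -0.1, 12.1]
contact_force: [0.5, 0.3, 4.9]
width: 0.308
grip_force: 2.5
```

```bash
python3 - <<'E'
from h import *
d,s=wrist(); cv2.imwrite("pics/w3.png",d["img"]); print(s["clock"],s["position"],s["width"],s["grip_force"])
E
```

```text
4.25 [ 0.59455051 -0.31598312  0.01321811] 0.3079019145841607 2.5189836462959647
```

View pics/w3.png

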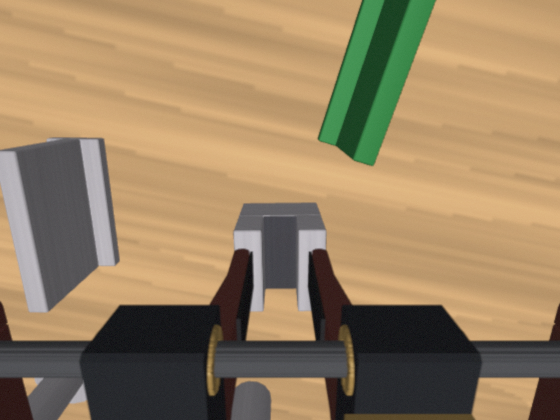

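The fingertips sit beside the block at (240,250) and (320,250), but the force is only 2.5 N so far. I let them close further and watch the width.

>>> drive_tool(series=[[0,0,0,0,-1],[0,0,0,0,-1]])

```text
clock: 4.5
position: [0.5946, -0.3161, 0.0131]
tool_rot: [179.9, -0.1, 12.1]
contact_force: [0.5, -1.2, 3.6]
width: 0.085
grip_force: 1.7
```

```bash
python3 - <<'E'
from h import *
d,s=wrist(); cv2.imwrite("pics/w4.png",d["img"]); print(s["clock"],s["position"],s["width"],s["grip_force"],s["contact_force"])
for dz in (0,.0187,.037):
  for x in (-.02,.02):
    print(dz,x,[proj(d,s["position"]+np.array([0,0,dz])+Ro.from_euler("z",12,degrees=True).apply([x,y,0])).round() for y in (-.044,-.023,-.0135,.0135,.023,.044)])
E
```

```text
4.5 [ 0.59458199 -0.31610685  0.01310036] 0.08542200329916974 1.6673509102110984 [ 0.45276901 -1.22848106  3.56112018]
0 -0.02 [array([350., 271.]), array([317., 271.]), array([301., 271.]), array([258., 271.]), array([243., 271.]), array([209., 271.])]
0 0.02 [array([354., 210.]), array([319., 210.]), array([303., 210.]), array([257., 209.]), array([241., 209.]), array([205., 209.])]
0.0187 -0.02 [array([357., 286.]), array([320., 286.]), array([303., 286.]), array([256., 286.]), array([239., 286.]), array([203., 286.])]
0.0187 0.02 [array([361., 220.]), array([322., 220.]), array([305., 220.]), array([255., 220.]), array([237., 220.]), array([198., 220.])]
0.037 -0.02 [array([364., 304.]), array([324., 304.]), array([305., 304.]), array([254., 304.]), array([236., 304.]), array([195., 304.])]
0.037 0.02 [array([370., 232.]), array([327., 232.]), array([307., 232.]), array([252., 232.]), array([233., 232.]), array([190., 232.])]
```

View pics/w4.png

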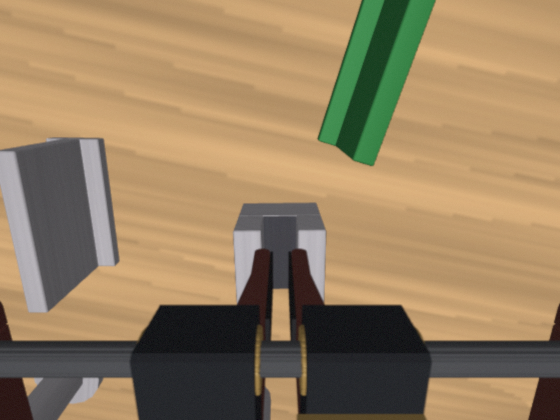

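The fingers seem to close over or in front of the block without holding it. I check from the fixed cameras.

```bash
python3 - <<'E'
from h import *
a=eyes.get_image("scene");b=eyes.get_image("side")
c1=cv2.resize(a["img"][200:360,80:280],(500,400),interpolation=cv2.INTER_CUBIC)
c2=cv2.resize(b["img"][60:220,225:345],(300,400),interpolation=cv2.INTER_CUBIC)
cv2.imwrite("pics/x1.png",np.hstack([c1,c2]))
p=telemetry.observe()["position"];print(proj(a,p),proj(b,p))
E
```

```text
[147.16627402 314.61230519] [273.80983449 152.44318737]
```

View pics/x1.png

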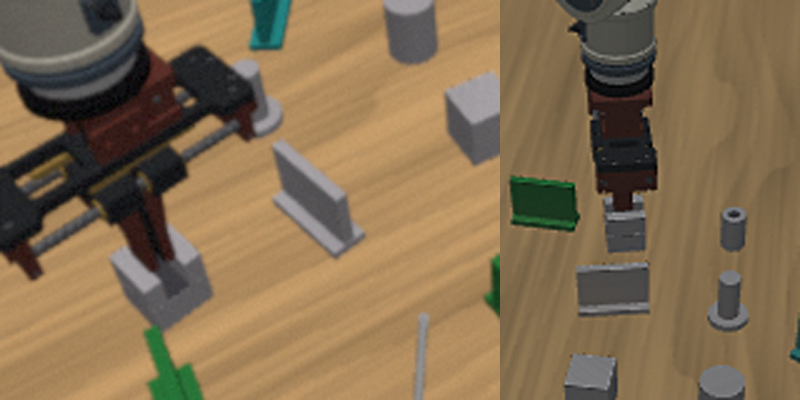

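In the wrist picture the open tip gap is 180 px where 88 mm at the stated TCP depth should give 145 px. That puts the real tips about 37 mm behind the reported TCP, level with the block's top at z = 0.05. I raise the arm, open it and measure this from the scene camera.

>>> drive_tool(series=[[0,0,30,0,-1],[0,0,30,0,1],[0,0,0,0,1],[0,0,0,0,1],[0,0,0,0,1]])

```text
clock: 5.15
position: [0.5929, -0.3152, 0.071]
tool_rot: [-179.9, 0.1, 12.1]
contact_force: [-0.0, -0.7, 0.5]
width: 0.333
grip_force: 0.0
```

```bash
python3 - <<'E'
from h import *
s=telemetry.observe();p=s["position"];print(p,s["width"])
a=eyes.get_image("scene");b=eyes.get_image("side")
out=[]
for d,(r0,c0) in ((a,(190,70)),(b,(60,210))):
    k=5; im=cv2.resize(d["img"][r0:r0+120,c0:c0+78*1],None,fx=k,fy=k,interpolation=cv2.INTER_CUBIC) if 0 else cv2.resize(d["img"][r0:r0+150,c0:c0+100],None,fx=4,fy=4,interpolation=cv2.INTER_CUBIC)
    for dz,col in ((0,(0,0,255)),(.02,(0,255,255)),(.04,(0,255,0))):
        for y in (-.044,0,.044):
            q=proj(d,p+np.array([0,0,dz])+Ro.from_euler("z",12,degrees=True).apply([0,y,0])); cv2.circle(im,(int((q[0]-c0)*4),int((q[1]-r0)*4)),4,col,-1)
    out.append(im)
cv2.imwrite("pics/x2.png",np.hstack(out))
E
```

```text
[ 0.59290372 -0.31516141  0.07098435] 0.33312585080586565
```

View pics/x2.png

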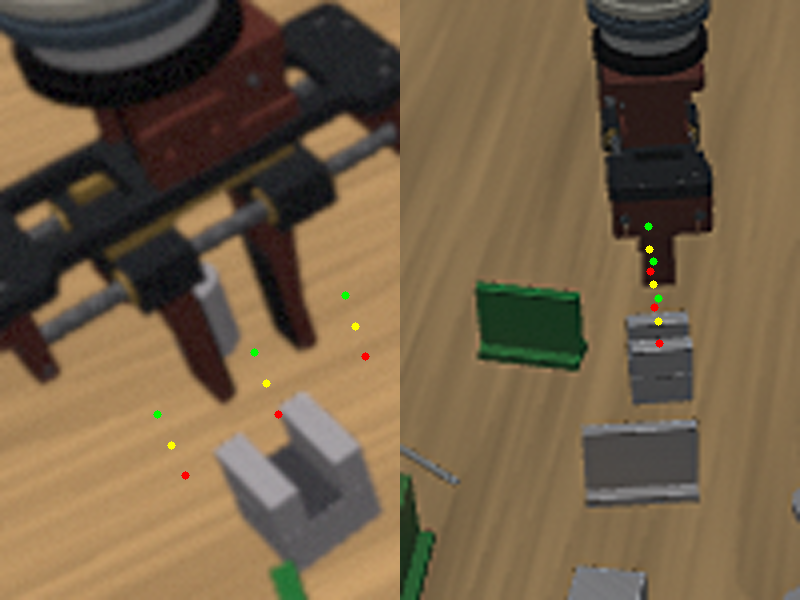

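The measured tip heights confirm it: the real fingertips sit about 37 mm above the reported TCP, so I'll command z 37 mm lower throughout.

>>> drive_tool(series=[[0,-2,0,0,1],[0,0,0,0,1],[0,0,0,0,1],[0,0,-20,0,1],[0,0,-20,0,1]])

```text
clock: 5.75
position: [0.5946, -0.3181, 0.0326]
tool_rot: [179.9, -0.1, 12.1]
contact_force: [0.8, 0.1, 0.0]
width: 0.878
grip_force: 0.0
```

>>> drive_tool(series=[[0,0,-28,0,1],[0,0,-26,0,1],[0,0,0,0,1],[0,0,0,0,-1],[0,0,0,0,-1]])

```text
clock: 6.25
position: [0.595, -0.3184, -0.0201]
tool_rot: [179.9, -0.1, 12.1]
contact_force: [0.3, -0.3, 1.7]
width: 0.856
grip_force: 0.0
```

>>> drive_tool(series=[[0,0,0,0,-1],[0,0,0,0,-1],[0,0,0,0,-1],[0,0,0,0,-1],[0,0,0,0,-1]])

```text
clock: 6.75
position: [0.5942, -0.3178, -0.021]
tool_rot: [180.0, -0.0, 12.1]
contact_force: [-1.1, 1.3, 4.8]
width: 0.517
grip_force: 30.0
```

Gripped at 45.5 mm with 30 N. I lift and carry it.

>>> drive_tool(series=[[0,0,40,0,-1],[0,0,45,-2,-1],[0,45,10,0,-1],[0,50,0,0,-1],[-10,50,0,0,-1]])

```text
clock: 7.25
position: [0.585, -0.1728, 0.0741]
tool_rot: [179.9, -0.1, 10.0]
contact_force: [1.4, 0.7, -1.1]
width: 0.522
grip_force: 30.0
```

>>> drive_tool(series=[[-10,50,0,0,-1],[-10,50,0,0,-1],[-10,50,0,0,-1],[-10,50,0,0,-1],[0,50,0,0,-1]])

```text
clock: 7.75
position: [0.5429, 0.0739, 0.073]
tool_rot: [180.0, 0.1, 10.0]
contact_force: [1.3, -0.1, -1.7]
width: 0.521
grip_force: 30.0
```

>>> drive_tool(series=[[0,50,0,0,-1],[0,50,0,0,-1],[0,50,0,0,-1],[0,30,0,0,-1],[0,0,0,0,-1]])

```text
clock: 8.25
position: [0.5448, 0.2562, 0.0732]
tool_rot: [-180.0, -0.1, 10.3]
contact_force: [0.2, -0.6, -1.2]
width: 0.524
grip_force: 30.0
```

>>> drive_tool(series=[[-2,36,0,0,-1],[0,0,-30,0,-1],[0,0,-30,0,-1],[0,0,-10,0,-1],[0,0,0,0,-1]])

```text
clock: 8.75
position: [0.5416, 0.2868, 0.0017]
tool_rot: [179.9, 0.2, 10.0]
contact_force: [-0.3, 0.1, -1.7]
width: 0.521
grip_force: 30.0
```

```bash
python3 - <<'E'
from h import *
d,s=wrist(); cv2.imwrite("pics/w5.png",d["img"]); print(s["position"],s["tool_rot"])
for n,X in dict(sq=(.5425,.292),rd=(.56,.1855),lg=(.424,.272),sm=(.442,.166)).items(): print(n,proj(d,[*X,.011]).round())
for q in ("nest_square","nest_round","nest_long","nest_small","slotted_c"):
  for r in finder.spot_point("wrist",q)[:2]: print(q,(np.array(r["location"])*[420,560]).round(),round(r["score"],2),onplane(d,np.array(r["location"])*[420,560],.006 if q[0]=="n" else .05).round(3))
E
```

```text
[0.5415684  0.28679589 0.00170409] [179.92591747   0.22042083  10.01576414]
sq [271. 244.]
rd [457. 246.]
lg [271. 408.]
sm [429. 408.]
nest_round [241. 456.] 0.56 [0.562 0.184 0.006]
nest_long [402. 273.] 0.68 [0.424 0.271 0.006]
slotted_c [282. 280.] 0.73 [0.541 0.286 0.05 ]
```

View pics/w5.png

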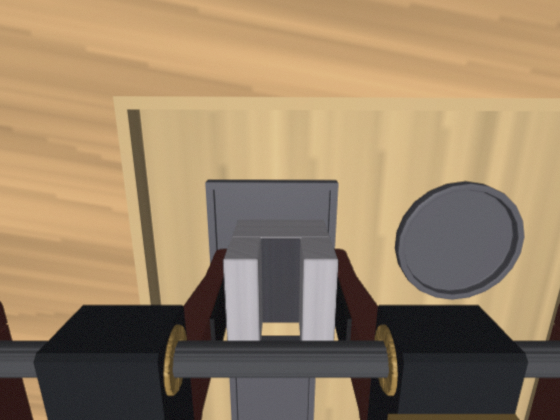

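The nest is centred at column 272 and the held block at about 281, so I shift 5 mm in +y and lower.

>>> drive_tool(series=[[1,5,0,0,-1],[0,0,-12,0,-1],[0,0,0,0,-1],[0,0,0,0,-1]])

```text
clock: 9.45
position: [0.5432, 0.2931, -0.0094]
tool_rot: [180.0, 0.1, 10.1]
contact_force: [-0.3, 0.1, -1.8]
width: 0.52
grip_force: 30.0
```

>>> drive_tool(series=[[0,0,-3,0,-1],[0,0,0,0,0.6],[0,0,0,0,0.6],[0,0,0,0,0.6],[0,0,0,0,0.6]])

```text
clock: 9.95
position: [0.5441, 0.2935, -0.0114]
tool_rot: [-180.0, -0.0, 10.1]
contact_force: [0.6, -0.1, 0.2]
width: 0.794
grip_force: 0.0
```

>>> drive_tool(series=[[0,0,40,0,1],[0,0,45,0,1],[-10,-45,10,0,1],[-10,-50,0,0,1],[-10,-50,0,0,1]])

```text
clock: 10.45
position: [0.5143, 0.1494, 0.0844]
tool_rot: [-180.0, -0.1, 10.1]
contact_force: [0.5, 0.1, 0.1]
width: 0.999
grip_force: 0.0
```

>>> drive_tool(series=[[-10,-50,0,0,1],[-10,-50,0,0,1],[-10,-50,0,0,1],[-10,-50,0,0,1],[-10,-50,0,0,1]])

```text
clock: 10.95
position: [0.4649, -0.0967, 0.0838]
tool_rot: [180.0, -0.1, 10.1]
contact_force: [1.1, -0.3, 0.3]
width: 1.0
grip_force: 0.0
```

>>> drive_tool(series=[[0,-50,0,0,1],[0,-27,0,0,1],[0,0,-20,0,1],[0,0,0,0,1]])

```text
clock: 11.35
position: [0.4638, -0.1723, 0.0621]
tool_rot: [-179.9, 0.1, 9.9]
contact_force: [0.2, 1.6, 0.3]
width: 1.004
grip_force: 0.0
```

```bash
cat >> h.py <<'E'
def blobs():
    d,s=wrist(); h=cv2.cvtColor(d["img"],cv2.COLOR_BGR2HSV)
    m=((h[...,1]<40)&(h[...,2]>140)).astype(np.uint8); m[305:]=0
    for c in cv2.findContours(m,0,2)[0]:
        if cv2.contourArea(c)>60:
            (x,y),(w,k),an=cv2.minAreaRect(c); print("blob",round(x),round(y),round(w),round(k),round(an,1),[onplane(d,(y,x),z)[:2].round(4).tolist() for z in (.046,.06)])
    return d,s
E
python3 - <<'E'
from h import *
d,s=blobs(); print(s["position"])
for q in ("pillar_c","sleeve_c"):
  for r in finder.spot_point("wrist",q)[:3]: print(q,(np.array(r["location"])*[420,560]).round(),round(r["score"],2),onplane(d,np.array(r["location"])*[420,560],.03 if q[0]=="p" else .023).round(3))
print(proj(d,[.456,-.188,.06]),proj(d,[.456,-.188,.008]))
cv2.imwrite("pics/w6.png",d["img"])
E
```

```text
blob 498 268 37 41 90.0 [[0.4632, -0.3214], [0.4685, -0.3108]]
blob 306 229 73 59 58.7 [[0.4685, -0.1886], [0.4735, -0.1867]]
blob 46 212 70 76 90.0 [[0.4511, -0.0231], [0.4572, -0.032]]
blob 364 51 19 103 2.3 [[0.5781, -0.2003], [0.5759, -0.1976]]
blob 332 51 15 101 0.9 [[0.5752, -0.1826], [0.5732, -0.181]]
blob 70 11 22 86 90.0 [[0.5699, -0.0384], [0.5682, -0.0462]]
[ 0.46380309 -0.17232697  0.06213641]
pillar_c [234. 303.] 0.71 [ 0.459 -0.19   0.03 ]
sleeve_c [258. 477.] 0.88 [ 0.46  -0.32   0.023]
sleeve_c [233. 301.] 0.46 [ 0.457 -0.189  0.023]
[302.39807752 255.38457427] [298.38945015 226.62997985]
```

>>> drive_tool(series=[[-7,-17,0,0,1],[0,0,-25,0,1],[0,0,-25,0,1],[0,0,-17,0,-1],[0,0,0,0,-1]])

```text
clock: 12.0
position: [0.4573, -0.1876, -0.0047]
tool_rot: [-179.9, 0.1, 10.1]
contact_force: [0.2, -0.6, -0.1]
width: 0.858
grip_force: 0.0
```

>>> drive_tool(series=[[0,0,0,0,-1],[0,0,0,0,-1],[0,0,0,0,-1],[0,0,0,0,-1],[0,0,0,0,-1]])

```text
clock: 12.5
position: [0.4586, -0.1889, -0.0031]
tool_rot: [180.0, -0.0, 10.1]
contact_force: [-0.6, -0.8, 0.0]
width: 0.402
grip_force: 0.0
```

>>> drive_tool(series=[[0,0,0,0,-1],[0,0,0,0,-1],[0,0,0,0,-1]])

```text
clock: 12.8
position: [0.4584, -0.1889, -0.0035]
tool_rot: [180.0, -0.0, 10.1]
contact_force: [0.3, -0.5, 2.2]
width: 0.268
grip_force: 30.0
```

>>> drive_tool(series=[[0,0,40,0,-1],[0,0,45,0,-1],[10,45,10,0,-1],[10,50,0,0,-1],[10,50,0,0,-1]])

```text
clock: 13.3
position: [0.4883, -0.0446, 0.0921]
tool_rot: [180.0, -0.1, 9.9]
contact_force: [1.2, 0.2, -0.8]
width: 0.268
grip_force: 30.0
```

>>> drive_tool(series=[[15,50,0,0,-1],[15,50,0,0,-1],[15,50,0,0,-1],[15,50,0,0,-1],[10,20,0,0,-1]])

```text
clock: 13.8
position: [0.5558, 0.1697, 0.0912]
tool_rot: [-180.0, -0.0, 10.2]
contact_force: [0.5, 0.1, -1.8]
width: 0.266
grip_force: 30.0
```

>>> drive_tool(series=[[0,0,-10,0,-1],[0,0,0,0,-1]])

```text
clock: 14.0
position: [0.5535, 0.1654, 0.0795]
tool_rot: [180.0, 0.2, 10.1]
contact_force: [-0.4, 0.2, -2.4]
width: 0.271
grip_force: 30.0
```

```bash
cat >> h.py <<'E'
def nests():
    d,s=wrist(); print(s["position"],s["tool_rot"])
    for n,X in dict(nest_square=(.5425,.292),nest_round=(.56,.1855),nest_long=(.424,.272),nest_small=(.442,.166)).items(): print(n,proj(d,[*X,.006]).round())
    for q in ("nest_square","nest_round","nest_long","nest_small"):
      for r in finder.spot_point("wrist",q)[:2]: print(q,(np.array(r["location"])*[420,560]).round(),round(r["score"],2),onplane(d,np.array(r["location"])*[420,560],.006).round(3))
    return d,s
E
python3 - <<'E'
from h import *
d,s=nests(); cv2.imwrite("pics/w7.png",d["img"])
for q in ("slotted_c","pillar_c"):
  for r in finder.spot_point("wrist",q)[:2]: print(q,(np.array(r["location"])*[420,560]).round(),round(r["score"],2),onplane(d,np.array(r["location"])*[420,560],.034).round(3))
E
```

```text
[0.5534663  0.16539108 0.07948546] [179.96762925   0.21869138  10.12154703]
nest_square [120. 192.]
nest_round [256. 194.]
nest_long [137. 322.]
nest_small [257. 323.]
nest_round [190. 258.] 0.9 [0.563 0.184 0.006]
nest_round [322. 260.] 0.73 [0.443 0.164 0.006]
nest_small [321. 259.] 0.84 [0.445 0.165 0.006]
slotted_c [201. 102.] 0.68 [0.543 0.293 0.034]
pillar_c [265. 278.] 0.71 [0.515 0.16  0.034]
```

>>> drive_tool(series=[[8,20,0,0,-1],[0,0,-30,0,-1],[0,0,-30,0,-1],[0,0,-10,0,-1],[0,0,0,0,-1]])

```text
clock: 14.85
position: [0.5621, 0.1851, 0.0102]
tool_rot: [180.0, 0.2, 10.0]
contact_force: [-0.0, 0.3, -1.2]
width: 0.267
grip_force: 30.0
```

>>> drive_tool(series=[[-1,0,-5,0,-1],[0,0,0,0,-1],[0,0,0,0,0],[0,0,0,0,0],[0,0,0,0,0]])

```text
clock: 15.35
position: [0.5629, 0.186, 0.0071]
tool_rot: [-180.0, -0.1, 10.1]
contact_force: [-0.5, 0.1, 0.5]
width: 0.479
grip_force: 0.0
```

>>> drive_tool(series=[[0,0,0,0,0],[0,0,40,0,0.5],[0,0,40,0,1],[0,-10,20,0,1],[0,-50,0,0,1]])

```text
clock: 15.85
position: [0.5657, 0.1289, 0.1103]
tool_rot: [-179.9, -0.5, 10.3]
contact_force: [0.6, -1.1, 0.2]
width: 0.826
grip_force: 0.0
```

>>> drive_tool(series=[[5,-50,0,0,1],[5,-50,0,0,1],[5,-50,0,0,1],[0,-50,0,0,1],[0,-50,0,0,1]])

```text
clock: 16.35
position: [0.5772, -0.1255, 0.1066]
tool_rot: [180.0, -0.0, 10.1]
contact_force: [0.1, -0.2, 0.0]
width: 1.0
grip_force: 0.0
```

>>> drive_tool(series=[[0,-50,0,0,1],[0,-20,-25,0,1],[0,0,0,0,1],[0,0,0,0,1]])

```text
clock: 16.75
position: [0.5766, -0.1932, 0.081]
tool_rot: [-179.9, 0.1, 10.0]
contact_force: [-0.9, 0.4, -0.4]
width: 1.005
grip_force: 0.0
```

```bash
python3 - <<'E'
from h import *
d,s=blobs(); print(s["position"],s["tool_rot"])
for r in finder.spot_point("wrist","tstop_c"): print((np.array(r["location"])*[420,560]).round(),round(r["score"],2),onplane(d,np.array(r["location"])*[420,560],.03).round(3))
cv2.imwrite("pics/w8.png",d["img"])
E
```

```text
blob 284 202 125 38 90.0 [[0.5911, -0.1936], [0.5951, -0.1928]]
blob 55 163 81 66 11.7 [[0.5913, -0.0386], [0.5952, -0.0471]]
[ 0.57659145 -0.19320811  0.08099592] [-1.79936447e+02  7.73556278e-02  9.98977582e+00]
[196. 288.] 0.98 [ 0.592 -0.197  0.03 ]
[ 82. 533.] 0.96 [ 0.698 -0.343  0.03 ]
```

View pics/w8.png

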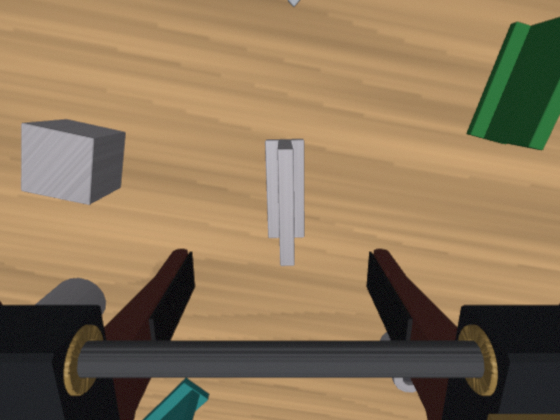

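The T is aligned with the gripper, its wall top centred at (286,207). I move 13 mm in +x and descend.

>>> drive_tool(series=[[13,-1,-20,0,1],[0,0,-30,0,1],[0,0,-36,0,1],[0,0,0,0,-1],[0,0,0,0,-1]])

```text
clock: 17.35
position: [0.5905, -0.1933, -0.004]
tool_rot: [-180.0, 0.0, 10.1]
contact_force: [0.6, -0.3, 0.7]
width: 0.858
grip_force: 0.0
```

>>> drive_tool(series=[[0,0,0,0,-1],[0,0,0,0,-1],[0,0,0,0,-1],[0,0,0,0,-1],[0,0,0,0,-1]])

```text
clock: 17.85
position: [0.5905, -0.1946, -0.0041]
tool_rot: [180.0, -0.0, 10.0]
contact_force: [0.2, -0.4, -0.7]
width: 0.404
grip_force: 0.0
```

>>> drive_tool(series=[[0,0,0,0,-1],[0,0,0,0,-1],[0,0,0,0,-1],[0,0,0,0,-1],[0,0,0,0,-1]])

```text
clock: 18.35
position: [0.5902, -0.1945, -0.0047]
tool_rot: [-180.0, 0.0, 10.1]
contact_force: [-0.3, -0.1, -0.9]
width: 0.112
grip_force: 30.0
```

>>> drive_tool(series=[[0,0,40,0,-1],[-10,0,50,0,-1],[-15,45,10,0,-1],[-15,50,0,0,-1],[-15,50,0,0,-1]])

```text
clock: 18.85
position: [0.5363, -0.0527, 0.0951]
tool_rot: [180.0, -0.1, 10.0]
contact_force: [0.2, -0.1, -1.6]
width: 0.113
grip_force: 30.0
```

>>> drive_tool(series=[[-20,50,0,0,-1],[-20,50,0,0,-1],[-20,50,0,0,-1],[-15,50,0,0,-1],[-15,50,0,0,-1]])

```text
clock: 19.35
position: [0.4512, 0.183, 0.0945]
tool_rot: [-180.0, -0.0, 10.0]
contact_force: [1.3, 0.3, -1.8]
width: 0.113
grip_force: 30.0
```

>>> drive_tool(series=[[-15,50,0,0,-1],[0,20,-20,0,-1],[0,0,0,0,-1]])

```text
clock: 19.65
position: [0.4364, 0.2512, 0.073]
tool_rot: [180.0, 0.1, 10.3]
contact_force: [-0.6, 0.0, -2.1]
width: 0.112
grip_force: 30.0
```

```bash
python3 - <<'E'
from h import *
d,s=nests(); cv2.imwrite("pics/w9.png",d["img"])
for q in ("slotted_c","pillar_c","tstop_c"):
  for r in finder.spot_point("wrist",q)[:2]: print(q,(np.array(r["location"])*[420,560]).round(),round(r["score"],2),onplane(d,np.array(r["location"])*[420,560],.036).round(3))
E
```

```text
[0.43641955 0.25123144 0.07299442] [1.79976185e+02 1.12330556e-01 1.02865242e+01]
nest_square [249.  54.]
nest_round [405.  57.]
nest_long [251. 219.]
nest_small [387. 220.]
nest_long [217. 255.] 0.67 [0.426 0.269 0.006]
nest_small [216. 386.] 0.88 [0.445 0.168 0.006]
slotted_c [ 53. 246.] 0.95 [0.54  0.291 0.036]
pillar_c [ 44. 426.] 0.59 [0.565 0.184 0.036]
```

>>> drive_tool(series=[[-11,20,0,0,-1],[0,0,-30,0,-1],[0,0,-32,0,-1],[0,0,0,0,-1],[0,0,0,0,-1]])

```text
clock: 20.55
position: [0.4269, 0.2687, 0.0126]
tool_rot: [180.0, 0.1, 10.0]
contact_force: [-0.7, 0.3, -1.2]
width: 0.11
grip_force: 30.0
```

>>> drive_tool(series=[[-2,2,-4,0,-1],[0,0,-4,0,-1],[0,0,0,0,-1],[0,0,0,0,0],[0,0,0,0,0]])

```text
clock: 21.05
position: [0.4253, 0.2715, 0.0049]
tool_rot: [-180.0, -0.0, 10.1]
contact_force: [1.4, 0.9, -0.6]
width: 0.256
grip_force: 0.0
```

>>> drive_tool(series=[[0,0,0,0,0],[0,0,0,0,0],[0,0,40,0,0],[0,0,45,0,1],[10,-40,20,0,1]])

```text
clock: 21.55
position: [0.4369, 0.2345, 0.1128]
tool_rot: [-179.9, -0.3, 10.3]
contact_force: [0.5, -1.7, -0.3]
width: 0.643
grip_force: 0.0
```

>>> drive_tool(series=[[0,-50,0,0,1],[5,-50,0,0,1],[5,-50,0,0,1],[5,-50,0,0,1],[5,-50,0,0,1]])

```text
clock: 22.05
position: [0.4548, -0.0197, 0.1097]
tool_rot: [180.0, -0.0, 10.1]
contact_force: [1.0, 0.3, 0.6]
width: 0.998
grip_force: 0.0
```

Now the sleeve, at about (0.461, -0.3205).

>>> drive_tool(series=[[0,-50,0,0,1],[0,-50,0,0,1],[0,-50,0,0,1],[0,-50,0,0,1],[0,-50,0,0,1]])

```text
clock: 22.55
position: [0.4544, -0.2699, 0.1096]
tool_rot: [180.0, -0.0, 10.0]
contact_force: [0.5, 0.6, -0.1]
width: 1.0
grip_force: 0.0
```

>>> drive_tool(series=[[0,-45,-20,0,1],[0,0,-20,0,1],[0,0,0,0,1],[0,0,0,0,1]])

```text
clock: 22.95
position: [0.4543, -0.3121, 0.0692]
tool_rot: [-179.9, 0.1, 10.1]
contact_force: [-0.2, -0.1, -0.8]
width: 1.001
grip_force: 0.0
```

```bash
python3 - <<'E'
from h import *
d,s=blobs(); print(s["position"],s["tool_rot"])
for r in finder.spot_point("wrist","sleeve_c"): print((np.array(r["location"])*[420,560]).round(),round(r["score"],2),onplane(d,np.array(r["location"])*[420,560],.023).round(3))
E
```

```text
blob 297 218 42 40 26.6 [[0.4632, -0.322], [0.4677, -0.3205]]
[ 0.45425829 -0.31211182  0.06922123] [-1.79924306e+02  6.55309203e-02  1.00515638e+01]
[211. 292.] 0.72 [ 0.461 -0.32   0.023]
```

>>> drive_tool(series=[[8,-9,0,0,1],[0,0,-30,0,1],[0,0,-30,0,1],[0,0,-32,0,-1],[0,0,0,0,-1]])

```text
clock: 23.55
position: [0.4616, -0.3202, -0.0252]
tool_rot: [-179.8, 0.2, 10.1]
contact_force: [-0.5, 0.2, -0.1]
width: 0.857
grip_force: 0.0
```

>>> drive_tool(series=[[0,0,0,0,-1],[0,0,0,0,-1],[0,0,0,0,-1],[0,0,0,0,-1],[0,0,0,0,-1]])

```text
clock: 24.05
position: [0.4633, -0.3221, -0.0217]
tool_rot: [179.9, -0.1, 10.1]
contact_force: [-0.1, 0.4, 0.1]
width: 0.403
grip_force: 0.0
```

>>> drive_tool(series=[[0,0,0,0,-1],[0,0,0,0,-1]])

```text
clock: 24.25
position: [0.4631, -0.322, -0.022]
tool_rot: [180.0, -0.0, 10.1]
contact_force: [-1.1, 0.4, 6.9]
width: 0.34
grip_force: 30.0
```

>>> drive_tool(series=[[0,0,40,0,-1],[0,0,50,0,-1],[0,45,20,0,-1],[0,50,0,0,-1],[0,50,0,0,-1]])

```text
clock: 24.75
position: [0.463, -0.1758, 0.0884]
tool_rot: [179.9, -0.1, 10.0]
contact_force: [-0.1, -0.3, -1.0]
width: 0.349
grip_force: 30.0
```

>>> drive_tool(series=[[0,50,0,0,-1],[0,50,0,0,-1],[0,50,0,0,-1],[-5,50,0,0,-1],[-5,50,0,0,-1]])

```text
clock: 25.25
position: [0.4524, 0.0746, 0.0875]
tool_rot: [180.0, -0.0, 10.0]
contact_force: [1.8, 0.6, -0.9]
width: 0.34
grip_force: 30.0
```

>>> drive_tool(series=[[-5,50,0,0,-1],[-4,35,0,0,-1],[0,0,-30,0,-1],[0,0,0,0,-1]])

```text
clock: 25.65
position: [0.4413, 0.1579, 0.0552]
tool_rot: [180.0, 0.3, 10.2]
contact_force: [-0.3, -0.9, -0.3]
width: 0.345
grip_force: 30.0
```

```bash
python3 - <<'E'
from h import *
d,s=nests(); cv2.imwrite("pics/w10.png",d["img"])
E
```

```text
[0.44129745 0.15785796 0.05523865] [179.95673316   0.29191571  10.20744109]
nest_square [99. 31.]
nest_round [270.  33.]
nest_long [123. 211.]
nest_small [269. 213.]
nest_square [ 17. 267.] 0.51 [0.569 0.189 0.006]
nest_small [210. 269.] 0.69 [0.444 0.167 0.006]
```

>>> drive_tool(series=[[2,8,0,0,-1],[0,0,-30,0,-1],[0,0,-30,0,-1],[0,0,0,0,-1],[0,0,0,0,-1]])

```text
clock: 26.4
position: [0.446, 0.1655, -0.0023]
tool_rot: [180.0, 0.0, 10.0]
contact_force: [1.5, 0.6, -0.3]
width: 0.342
grip_force: 30.0
```

>>> drive_tool(series=[[-2,0,-6,0,-1],[0,0,-4,0,-1],[0,0,0,0,-1],[0,0,0,0,0.2],[0,0,0,0,0.2]])

```text
clock: 26.9
position: [0.4443, 0.1656, -0.0122]
tool_rot: [-180.0, -0.0, 10.1]
contact_force: [-0.7, -0.4, 0.3]
width: 0.482
grip_force: 0.0
```

>>> drive_tool(series=[[0,0,0,0,0.2],[0,0,0,0,0.2],[0,0,40,0,0.2],[0,0,50,0,0.2],[0,-50,40,0,1]])

```text
clock: 27.4
position: [0.4458, 0.1288, 0.1115]
tool_rot: [-180.0, -0.2, 10.3]
contact_force: [0.8, -0.4, 0.3]
width: 0.656
grip_force: 0.0
```

>>> drive_tool(series=[[0,-50,20,0,1],[0,-50,0,0,1],[0,-50,0,0,1],[0,-50,0,0,1],[0,0,0,0,1]])

```text
clock: 27.9
position: [0.444, -0.0749, 0.1276]
tool_rot: [179.9, -0.1, 9.7]
contact_force: [-0.6, 0.2, -0.5]
width: 0.998
grip_force: 0.0
```

```bash
python3 - <<'E'
from h import *
a=eyes.get_image("scene");b=eyes.get_image("side")
c1=cv2.resize(a["img"][130:280,160:430],(540,300),interpolation=cv2.INTER_CUBIC)
c2=cv2.resize(b["img"][120:380,170:370],(460,598),interpolation=cv2.INTER_CUBIC)
o=np.zeros((598,800,3),np.uint8); o[:598,340:]=c2; o[:,:340]=cv2.resize(a["img"][130:280,260:430],(340,300)).repeat(2,0)[:598] if 0 else 0
o[:300,:340]=cv2.resize(a["img"][130:280,260:430],(340,300),interpolation=cv2.INTER_CUBIC)
o[300:597,:340]=cv2.resize(a["img"][170:342,100:300],(340,297),interpolation=cv2.INTER_CUBIC)
cv2.imwrite("pics/fin.png",o)
E
```

```text
(no output)
```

View pics/fin.png

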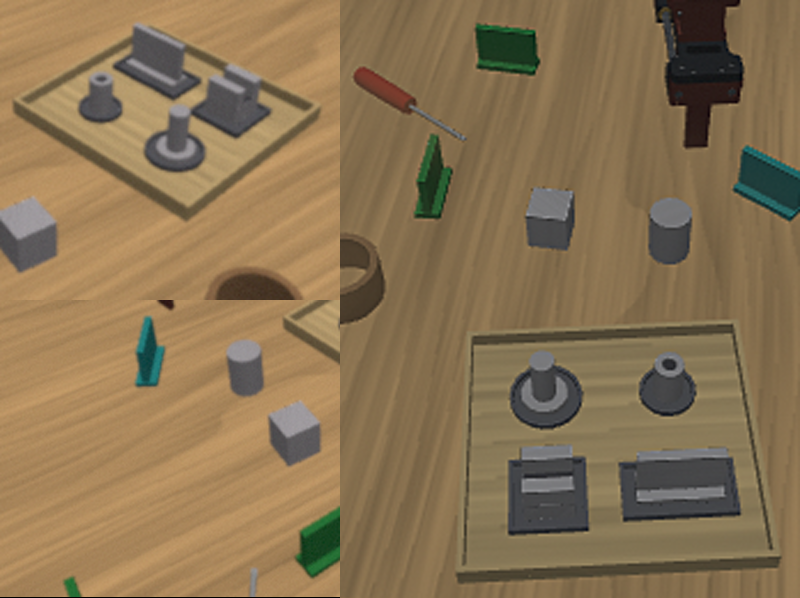

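All four parts stand upright inside their matching nests, and the look-alikes are where they were.

```bash
python3 -c "
from h import *
print(finish_job())"
```

```text
the job is handed in; nothing more can be done
None
```

The job is handed in: the slotted block, stepped pillar, T-stop and sleeve each stand upright in their matching nest, and the look-alikes were left where they were; the first try at the block closed on its top because the fingertips sit about 37 mm behind the reported TCP.

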